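# Build up the test sieve stack on the sieve shaker

### The arm

A 6-joint arm with a two-finger parallel gripper is mounted at the origin on a cart in front of the work surface, level with it; the furniture and walls round the work are solid. World frame = base frame: x ahead of the robot, y to its left, z up, the work surface at z = 0. Lengths are in m, angles in rad, forces in N, time in s.
With the tool pointing down it reaches from about 0.3 to 0.775 m from the base axis. Payload 14.6 kg.
Tool frame: the origin (TCP) lies midway between the tips of the shut fingers; the grasp point (between the pads) lies 19 mm behind it (ctrl.grip_depth is the z of the grasp point in the tool frame, in m); z points along the fingers, y is the line along which they close (so a half turn about z gives the same grasp; the last joint's range is limited). The gripper opens to 94 mm and grips with 3 to 60 N. Pads are 16 mm wide; open, the fingers measure 119 mm over their backs; the gripper's body (75 mm by 177 mm) begins 78 mm behind the grasp point.
Start: joints at [-1.252, 0.3, 1.521, -0, 1.321, -0.067], TCP at [0.207, -0.51, 0.205] pointing down, gripper open.
Joint ranges: [-3.03, 3.03], [-0.79, 2.21], [0.23, 2.52], [-1.04, 4.18], [0, 3.07], [-2.55, 2.55]. Speed limits (rad/s): [2.22, 2.22, 2.57, 3.14, 3.14, 3.14].

### API

Orientations are given as [roll, pitch, yaw] about the fixed x, y, z axes, in that order (R = Rz(yaw) Ry(pitch) Rx(roll)).
In Python, from station import ctrl gives the robot as it stands. The module is installed in compiled form; this text tells all that it offers.
- The arm moves only by the tool carry_out, never from a script. Its argument "commands" is a list of rows, each a list of 3 entries, a list of its own where there are three numbers: the closure, from 0 (fully open) to 1 (shut), then the shift along the tool's x, y, z in mm, then the turn, a rotation vector about the tool's x, y, z in rad. In form: [[gripper, [tx, ty, tz], [wx, wy, wz]], ...]. A call has 1 to 10 rows; each row shifts and turns the commanded pose from where the row before left it, along the tool's axes as they then stand; what a row does not reach is not made up. A row lasts 1/8 s, in which the tool goes at most 62.5 mm and 10.7 degrees, less where a joint would pass 70% of its speed; a pose out of reach is approached as far as the arm can. A call with a gripper value outside its range is refused whole. The fingers move at their own pace and stop on an object; "squeeze" is the grip in N (left out, the last holds). Time passes only in rows, so rows that do not move let the fingers close. It gives the time, the measured TCP pose, the force, the opening and the grip force at its end, in the units of the state.
- ctrl.get_obs(): the state, without advancing time (a new reading comes with each control period).
- ctrl.camera(name): name is "scene" or "top" or "wrist"; returns a dict with "img" (420x560x3 uint8, blue, green, red), "camera_matrix" (3x3 intrinsics, pixels), "k1" (the pictures are not rectified: a ray, as slopes to the right and down, at radius r is drawn at 1 + k1 r^2 times it, then the intrinsics apply), "rvec" (rotation vector, rad) and "tvec" (3), from world to camera coordinates, as OpenCV has them. Camera axes: x right, y down, z forward; pixel columns grow to the right and rows downward; lengths in m; the calibration is good to about 2 mm. A picture is of the moment at which its call begins. There is no depth.
- ctrl.hand_in(): hands the job in; it is judged then, once.
Trained networks look in the newest picture that a camera, given by its name, has taken for a name from the list of things; names that differ only in an ending like _2 or _b are one class to them, and where a whole thing is asked for, a point or a joint stands for the part that bears it (a point fixed in the world has none). Each returns a list of dicts, best first, with "score" (0 to 1); they miss things now and then, are a little off and sometimes report something else, mostly with a low value. They report only what shows in the picture. A call takes as long as a camera call.
- ctrl.outline_of(thing, camera): "region" (420x560 bool, what is visible of it).
- ctrl.place_of(thing, camera): "at" ([x, y, z] in m, in world coordinates, good to about 4 mm: a listed point, or the origin of a listed thing).
The state is a dict: "time_s": time; "qpos": joint angles; "joint_vel": joint speeds; "tau": joint torques, N m; "ee_pos": TCP position; "eef_rot": TCP orientation; "force": force on the tool from outside, world axes, zero at the start; "moment": the same for the moment, N m; "grip_width": finger opening in m; "grip_force": force on a finger pad.
Only numpy, scipy, OpenCV 4.12 (cv2) and the standard library are available. Lean on these libraries where they do the work, as an engineer would, in place of code of your own. Each camera call takes 0.05 s, during which the arm holds its last target. There are 200 camera calls.

### The job

Get the little sieve shaker ready for a particle size test: set the receiver pan in the round nest on its top, then the fine-mesh sieve on the pan, the coarse-mesh sieve on that, and last the lid with its knob up, building from the bottom up in that order. Each part must be seated fully down on the one below, level, and the whole stack left standing by itself; do not disturb the little amber dropper bottle that stands among the parts.

Things in the scene. Friction and masses are not known exactly. Their poses are not given: they have to be found in the camera images.
- pan: Receiver pan: steel round dish with a solid floor, no mesh, 56 mm across outside and 50 inside, 30 mm tall overall, lowest of the three open parts; 22 mm straight wall above the shoulder. Foot: a spigot 44 mm across (37 mm at its end) and 8 mm long, up to the shoulder; it drops into a 50 mm opening until the shoulder rests on the rim. Origin: centre of the underside, z up.
- sieve_fine: Fine sieve: steel ring 56 mm across outside and 50 inside, 36 mm tall overall (28 mm straight wall above the shoulder), with a floor of dense dark wire cloth (2.5 mm pitch) 10 mm above its underside. Foot: a spigot 44 mm across (37 mm at its end) and 8 mm long, up to the shoulder; it drops into a 50 mm opening until the shoulder rests on the rim. Origin: centre of the underside, z up.
- sieve_coarse: Coarse sieve: steel ring 56 mm across outside and 50 inside, 48 mm tall overall (40 mm straight wall above the shoulder), with a floor of wide, open wire mesh (10 mm pitch) 10 mm above its underside. Foot: a spigot 44 mm across (37 mm at its end) and 8 mm long, up to the shoulder; it drops into a 50 mm opening until the shoulder rests on the rim. Origin: centre of the underside, z up.
- lid: Lid: flat steel disc 56 mm across and 5 mm thick above the shoulder, with an upright black round knob on top, 20 mm across, from 13 to 35 mm above the origin, to grip from above. 35 mm tall overall. Foot: a spigot 44 mm across (37 mm at its end) and 8 mm long, up to the shoulder; it drops into a 50 mm opening until the shoulder rests on the rim. Origin: centre of the underside, z up.
- shaker: Sieve shaker: fixed white round housing, 100 mm across, 45 mm tall, with a small grey panel (62 mm wide, 31 mm tall) standing out to 64 mm from the axis on its local -x side. In the middle of its top is the nest, a round hole 50 mm across and 14 mm deep, whose rim lies 45 mm above the origin. A seated pan's origin is 37 mm above the shaker's. Origin: centre of its underside, z up.
- dropper_bottle: Bystander: amber glass dropper bottle with black cap, 32 mm across, 78 mm tall, loose and standing on the worktop among the parts. Origin: centre of its underside. Leave it where it stands.

How it is judged:
By the outcome, as a careful person would: the job done as asked, in the order asked, and still so for the second after the job is handed in, with the robot touching nothing.
It also fails if it takes over 112 s, if anything falls off the work surface, if the arm or the gripper's body presses on something with over 40 N, if the wrist force passes 120 N, or if a joint passes its speed limit or range.

## Working session

There is one attempt and no reset: what is moved stays moved. The work goes in short steps, Python scripts to look and compute and a tool call to move; the robot and the scene stay as the last step left them, time stands still between calls to the robot, and variables do not carry over. Pictures are saved under pics/ and viewed, at most 14 in all, crops included, and the job is handed in when it is done.

Besides the shell and the picture viewer there is one more tool, called after ">>>" as a command line: name --argument value ..., lists and objects as JSON in quotes. carry_out: Moves the arm, as the interface text tells. Its arguments: {"type":"object","properties":{"commands":{"type":"array","items":{"type":"array"}},"squeeze":{"type":"number"}},"required":["commands"]}

```bash
mkdir -p pics
python3 - <<'E'
from station import ctrl
import cv2, numpy as np
o=ctrl.get_obs()
print({k:np.round(v,3).tolist() for k,v in o.items()})
for c in ["scene","top"]:
    d=ctrl.camera(c); cv2.imwrite(f"pics/{c}0.png",d["img"])
    for t in ["pan","sieve_fine","sieve_coarse","lid","shaker","dropper_bottle"]:
        print(c,t,[(round(r["score"],2),np.round(r["at"],3).tolist()) for r in ctrl.place_of(t,c)[:3]])
E
```

```text
{'time_s': 0.0, 'qpos': [-1.252, 0.3, 1.522, 0.0, 1.321, -0.067], 'joint_vel': [0.0, -0.0, 0.0, 0.0, 0.0, -0.001], 'tau': [-0.0, -53.181, -35.273, 0.071, 0.024, -0.0], 'ee_pos': [0.207, -0.509, 0.205], 'eef_rot': [-3.141, -0.0, 0.386], 'force': [0.918, 0.724, 0.72], 'moment': [-0.043, 0.025, -0.006], 'grip_force': 0.0, 'grip_width': 0.094}
scene pan [(0.77, [0.454, 0.056, -0.004])]
scene sieve_fine [(0.68, [0.586, 0.376, 0.001])]
scene sieve_coarse [(0.57, [0.4, -0.311, 0.003])]
scene lid [(0.49, [0.63, 0.117, 0.003])]
scene shaker [(0.66, [0.405, 0.284, 0.0])]
scene dropper_bottle [(0.48, [0.554, -0.002, 0.001])]
top pan [(0.57, [0.454, 0.055, -0.002])]
top sieve_fine [(0.78, [0.586, 0.372, -0.004])]
top sieve_coarse [(0.53, [0.396, -0.31, -0.0])]
top lid [(0.63, [0.626, 0.114, -0.0])]
top shaker [(0.68, [0.403, 0.285, 0.0])]
top dropper_bottle [(0.44, [0.555, 0.0, -0.0])]
```

View pics/scene0.png

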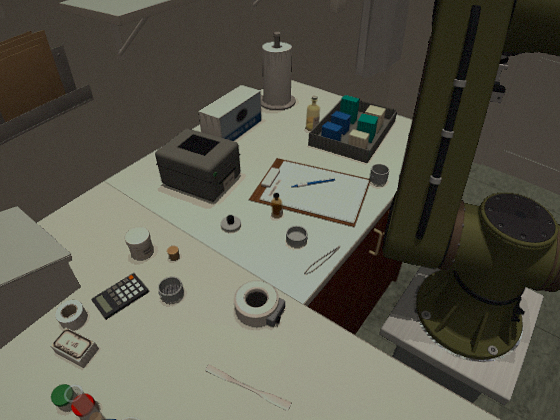

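View pics/top0.png

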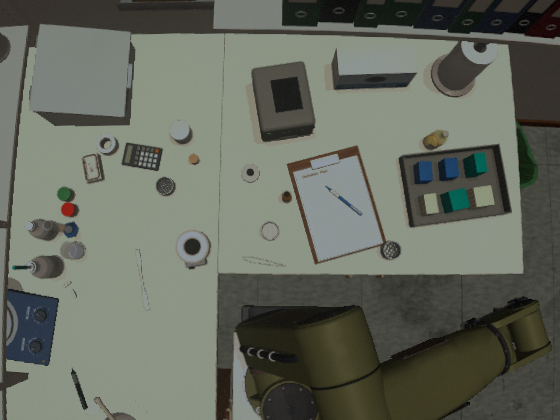

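The pictures show the pan at top-view pixel (270,231), lid (250,173), bottle (286,197), shaker (193,247) with its panel towards the robot, fine sieve (165,186) and coarse sieve (391,250). I'll refine these positions with silhouette fits.

```bash
cat > h.py <<'E'
from station import ctrl
import cv2, numpy as np
from scipy.optimize import least_squares
D=dict(pan=[(22,8),(28,8),(28,30)],sieve_fine=[(22,0),(28,8),(28,36)],sieve_coarse=[(22,0),(28,8),(28,48)],lid=[(22,0),(28,8),(28,13),(10,35)],dropper_bottle=[(16,0),(16,50),(8,78)])
A=np.linspace(0,2*np.pi,60)
def proj(d,P):
    k=np.array([d["k1"],0,0,0.])
    return cv2.projectPoints(np.asarray(P,float).reshape(-1,1,3),np.array(d["rvec"],float),np.array(d["tvec"],float),np.array(d["camera_matrix"],float),k)[0][:,0]
def mom(d,t,p):
    c=np.zeros(2)
    prof=D[t]; P=np.concatenate([np.c_[r*np.cos(A),r*np.sin(A),z+0*A] for r,z in prof])/1e3+[p[0],p[1],p[2]]
    uv=proj(d,P); n=60; tot=0
    # union of hulls of successive rings
    S=8; m=np.zeros((420*S,560*S),np.uint8)
    for i in range(len(prof)-1):
        h=cv2.convexHull((uv[i*n:(i+2)*n]*S).astype(np.int32)); cv2.fillConvexPoly(m,h,1)
    M=cv2.moments(m,True); return np.array([M["m10"]/M["m00"],M["m01"]/M["m00"]])/S, M["m00"]/S/S
def fit(t,cams,z=0.,p0=None):
    obs=[]
    for c,d in cams.items():
        o=ctrl.outline_of(t,c)
        if not o: print(t,c,"none"); continue
        reg=o[0]["region"]; v,u=np.nonzero(reg); obs.append((c,d,np.array([u.mean(),v.mean()]),len(u),o[0]["score"]))
    for c,d,uv,n,s in obs:
        p=np.array(p0 if p0 is not None else ctrl.place_of(t,c)[0]["at"][:2],float)
        f=lambda q:mom(d,t,[q[0],q[1],z])[0]
        for _ in range(4):
            e=uv-f(p); J=np.array([(f(p+dx)-f(p-dx))/.01 for dx in ([.005,0],[0,.005])]).T
            p=p+np.linalg.solve(J,e)
        print(t,c,"fit",np.round(p,4),"px",np.round(uv,1),"area",n,round(mom(d,t,[*p,z])[1]),"score",round(s,2))
E
python3 - <<'E'
from h import *
cams={c:ctrl.camera(c) for c in ("scene","top")}
for t in D:
    try: fit(t,cams)
    except Exception as e: print(t,e)
for c,d in cams.items(): print(c,"campos",np.round(-cv2.Rodrigues(np.array(d["rvec"]))[0].T@np.array(d["tvec"]).ravel(),3))
E
```

```text
pan scene fit [0.4533 0.055 ] px [296.2 235.6] area 392 384 score 0.78
pan top fit [0.4503 0.0544] px [269.7 230.4] area 265 287 score 0.65
sieve_fine scene fit [0.5845 0.3762] px [170.3 289.3] area 518 554 score 0.68
sieve_fine top fit [0.5807 0.3752] px [164.7 186.1] area 314 307 score 0.59
sieve_coarse scene fit [ 0.3982 -0.3104] px [378.5 173.8] area 350 355 score 0.78
sieve_coarse top fit [ 0.3975 -0.312 ] px [391.6 249. ] area 202 331 score 0.68
lid scene fit [0.6287 0.1182] px [230.5 223.3] area 223 273 score 0.61
lid top fit [0.6262 0.1199] px [249. 173.] area 245 267 score 0.67
dropper_bottle scene fit [0.5537 0.0084] px [276.5 206.7] area 246 271 score 0.69
dropper_bottle top fit [0.5527 0.0053] px [286.4 196.5] area 106 116 score 0.54
scene campos [0.039 0.679 0.786]
top campos [0.337 0.053 1.533]
```

>>> carry_out --commands '[[0,[40,-20,0],[0,0,0.13]],[0,[40,-20,0],[0,0,0.13]],[0,[40,-30,0],[0,0,0.126]],[0,[40,-40,0],[0,0,0]],[0,[0,0,0],[0,0,0]]]'

```text
time_s: 2.42
ee_pos: [0.348, -0.3696, 0.2056]
eef_rot: [-3.142, -0.0, 0.004]
force: [-0.0, -0.1, -0.6]
grip_width: 0.0936
grip_force: 0.0
```

>>> carry_out --commands '[[0,[13,-50,0],[0,0,0]],[0,[13,-50,0],[0,0,0]],[0,[13,-50,0],[0,0,0]],[0,[13,-50,0],[0,0,0]],[0,[13,-50,0],[0,0,0]],[0,[13,-50,0],[0,0,0]],[0,[13,-50,0],[0,0,0]],[0,[13,-50,0],[0,0,0]],[0,[0,-25,0],[0,0,-0.004]],[0,[0,0,0],[0,0,0]]]'

```text
time_s: 3.68
ee_pos: [0.4502, 0.0537, 0.2054]
eef_rot: [3.141, 0.0, 0.006]
force: [0.0, -0.7, -0.1]
grip_width: 0.094
grip_force: 0.0
```

Run:
```python
from h import *
d=ctrl.camera("wrist"); cv2.imwrite("pics/w1.png",d["img"])
print(np.round(-cv2.Rodrigues(np.array(d["rvec"]))[0].T@np.array(d["tvec"]).ravel(),3), ctrl.get_obs()["ee_pos"], ctrl.get_obs()["qpos"])
for t in D:
    p=ctrl.place_of(t,"wrist")
    print(t,[(round(r["score"],2),np.round(r["at"],3).tolist()) for r in p[:2]])
fit("pan",{"wrist":d})
```

```text
[0.533 0.054 0.383] [0.45017962 0.05282663 0.20538944] [ 3.61163982e-02  8.26686439e-02  1.77997697e+00 -2.43653057e-04
  1.27910752e+00  1.60241361e+00]
pan [(0.84, [0.455, 0.052, 0.002])]
sieve_fine []
sieve_coarse []
lid [(0.95, [0.628, 0.118, 0.004])]
dropper_bottle [(0.82, [0.552, 0.001, -0.002])]
pan wrist fit [0.4525 0.0528] px [280.7 187.6] area 2226 2295 score 0.84
```

View pics/w1.png

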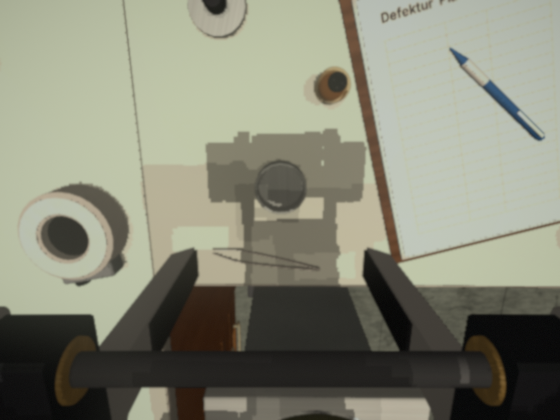

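The wrist view shows the pan at (281,186), nest hole about (70,237), bottle (330,85) and lid (217,5). It agrees with the silhouette fits, so I'll go down on the pan.

>>> carry_out --commands '[[0,[2,0,50],[0,0,0.005]],[0,[0,0,50],[0,0,0]],[0,[0,0,50],[0,0,0]],[0,[0,0,25],[0,0,0]],[0,[0,0,19],[0,0,0]],[0,[0,0,0],[0,0,0]],[0.6,[0,0,0],[0,0,0]],[0.6,[0,0,0],[0,0,0]],[0.6,[0,0,0],[0,0,0]]]' --squeeze 20

```text
time_s: 5.2
ee_pos: [0.4525, 0.0532, 0.012]
eef_rot: [-3.142, -0.001, -0.001]
force: [0.4, 0.8, -0.6]
grip_width: 0.0674
grip_force: 0.0
```

>>> carry_out --commands '[[0.6,[0,0,0],[0,0,0]],[0.6,[0,0,0],[0,0,0]],[0.6,[0,0,0],[0,0,0]],[0.6,[0,0,-10],[0,0,0]],[0.6,[0,0,0],[0,0,0]]]'

```text
time_s: 5.82
ee_pos: [0.4525, 0.0533, 0.0221]
eef_rot: [-3.142, -0.001, -0.001]
force: [0.5, -0.1, -1.2]
grip_width: 0.0563
grip_force: 20.0
```

>>> carry_out --commands '[[0.6,[0,0,-40],[0,0,0]],[0.6,[0,0,-50],[0,0,0]],[0.6,[-12,-40,-20],[0,0,0]],[0.6,[-12,-40,0],[0,0,0]],[0.6,[-12,-40,0],[0,0,0]],[0.6,[-12,-40,0],[0,0,0]],[0.6,[0,0,0],[0,0,0]],[0.6,[0,0,0],[0,0,0]]]'

```text
time_s: 6.82
ee_pos: [0.4043, 0.2129, 0.1313]
eef_rot: [3.141, 0.0, -0.001]
force: [1.1, -0.6, -1.7]
grip_width: 0.0564
grip_force: 20.0
```

Run:
```python
from h import *
d=ctrl.camera("wrist"); cv2.imwrite("pics/w2.png",d["img"])
print(ctrl.get_obs()["ee_pos"])
o=ctrl.outline_of("shaker","wrist"); print([r["score"] for r in o])
for c in("wrist","top","scene"):
    if c!="wrist": ctrl.camera(c)
    print([(r["score"],r["at"]) for r in ctrl.place_of("shaker",c)])
```

```text
[0.40450027 0.21263213 0.13135037]
[0.65]
[(0.95, [0.4036, 0.2859, -0.0029])]
[(0.49, [0.404, 0.2862, 0.0017])]
[(0.64, [0.4026, 0.2818, -0.0018])]
```

View pics/w2.png

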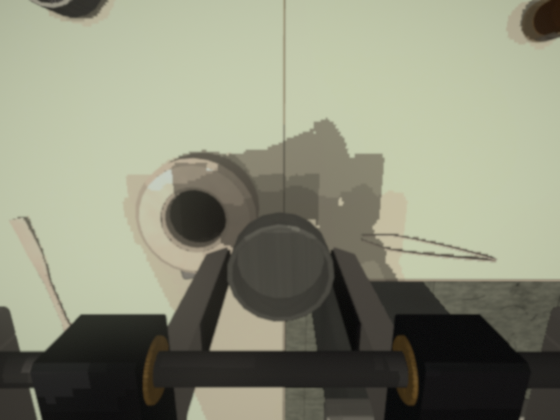

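The nest mouth shows at about (196,217) and the held pan's rim is centred near (280,265). I'll fit both ellipses to get the nest centre and the offset in the grip.

```bash
cat >> h.py <<'E'
def circ(d,img,c,rad,z,r,thr,p0,inv=True):
    """centre of circle of radius r at height z, from the dark blob round pixel c"""
    g=cv2.cvtColor(img,cv2.COLOR_BGR2GRAY); m=(g<thr).astype(np.uint8)
    k=np.zeros_like(m); cv2.circle(k,c,rad,1,-1); m&=k
    n,l,st,_=cv2.connectedComponentsWithStats(m); i=l[c[1],c[0]]
    cn=max(cv2.findContours((l==i).astype(np.uint8),cv2.RETR_EXTERNAL,cv2.CHAIN_APPROX_NONE)[0],key=len)
    e=cv2.fitEllipse(cn); print("ellipse",np.round(e[0],1),np.round(e[1],1))
    def ec(p):
        return cv2.fitEllipse(proj(d,np.c_[p[0]+r*np.cos(A),p[1]+r*np.sin(A),z+0*A]).astype(np.float32))
    s=least_squares(lambda p:np.array(ec(p)[0])-e[0],p0,x_scale=.01,diff_step=1e-3)
    print("centre",np.round(s.x,4),"model axes",np.round(ec(s.x)[1],1)); return s.x
E
python3 - <<'E'
from h import *
d=ctrl.camera("wrist"); g=cv2.cvtColor(d["img"],cv2.COLOR_BGR2GRAY)
print(g[217,120:270:3]); print(g[265,215:350:4]); print(g[200:330:4,280])
circ(d,d["img"],(196,217),45,.045,.025,80,[.404,.284])
for t in("pan",):
    fit(t,{"wrist":d},z=.1193,p0=[.4045,.2126])
E
```

```text
[198 195 184 181 181 173 169 192 192 190 189 189 188 177 138 115  78  55
  50  50  48  45  42  41  40  39  39  37  36  34  35  32  31  31  31  56
  87  91  92  91  91  91  91  89  85  82  71  65  62  62]
[71 70 36 54 70 58 71 71 70 71 72 70 70 70 70 71 71 71 71 70 69 70 71 70
 70 70 70 59 61 69 21 51 68 67]
[ 91  91  90  75  63  62  74  81  79  71  71  71  71  71  70  71  71  71
  72  72  71  72  72  72  71  60  61  60  61  65  99 177 176]
ellipse [197.2 216.8] [52.  59.2]
centre [0.404  0.2797] model axes [58.  63.1]
pan wrist fit [0.4055 0.2126] px [280.5 267.7] area 9081 9484 score 0.94
```

```bash
cat >> h.py <<'E'
def integro(d,z,r,p0,R=.008,rr=.0015):
    """Daugman-like: centre where log-intensity steps up most across the circle r at z"""
    g=np.log(cv2.GaussianBlur(cv2.cvtColor(d["img"],cv2.COLOR_BGR2GRAY),(3,3),0).astype(np.float32)+10)
    def s(p,r):
        uv=proj(d,np.c_[p[0]+r*np.cos(A),p[1]+r*np.sin(A),z+0*A]).astype(np.float32)
        return cv2.remap(g,uv[:,0],uv[:,1],cv2.INTER_LINEAR)[:,0]
    best=max(((np.mean(np.clip(s((x,y),r+rr)-s((x,y),r-rr),-.1,.4)),x,y) for x in np.arange(p0[0]-R,p0[0]+R,.0005) for y in np.arange(p0[1]-R,p0[1]+R,.0005)))
    print("integro",np.round(best,4)); return best
E
python3 - <<'E'
from h import *
d=ctrl.camera("wrist")
integro(d,.045,.025,(.404,.283)); integro(d,.045,.025,(.404,.283),rr=.001)
E
```

```text
integro [0.3934 0.403  0.281 ]
integro [0.3108 0.4025 0.2815]
```

>>> carry_out --commands '[[0.6,[-1,-35,0],[0,0,0]],[0.6,[-1,-35,0],[0,0,0]],[0.6,[0,0,0],[0,0,0]],[0.6,[0,0,40],[0,0,0]],[0.6,[0,0,25],[0,0,0]],[0.6,[0,0,5],[0,0,0]],[0.6,[0,0,5],[0,0,0]],[0.6,[0,0,5],[0,0,0]],[0.6,[0,0,2],[0,0,0]],[0.6,[0,0,0],[0,0,0]]]'

```text
time_s: 8.57
ee_pos: [0.4025, 0.2833, 0.0496]
eef_rot: [-3.141, -0.0, -0.001]
force: [-1.0, 0.5, -0.8]
grip_width: 0.0559
grip_force: 20.0
```

>>> carry_out --commands '[[0.6,[0,0,1],[0,0,0]],[0.6,[0,0,0],[0,0,0]],[0.2,[0,0,0],[0,0,0]],[0,[0,0,0],[0,0,0]],[0,[0,0,0],[0,0,0]],[0,[0,0,0],[0,0,0]],[0,[0,0,-40],[0,0,0]],[0,[0,0,-50],[0,0,0]],[0,[0,0,0],[0,0,0]]]'

```text
time_s: 9.7
ee_pos: [0.4038, 0.2842, 0.1417]
eef_rot: [-3.138, -0.005, -0.001]
force: [0.6, -0.6, -0.2]
grip_width: 0.0937
grip_force: 0.0
```

Run:
```python
from h import *
d=ctrl.camera("wrist"); cv2.imwrite("pics/w3.png",d["img"])
print(ctrl.get_obs()["ee_pos"])
d2=ctrl.camera("scene");d3=ctrl.camera("top")
for c in("wrist","scene","top"): print([(r["score"],r["at"]) for r in ctrl.place_of("pan",c)])
fit("pan",dict(wrist=d,scene=d2,top=d3),z=.037,p0=[.403,.283])
integro(d,.067,.025,(.403,.283))
```

```text
[0.40287516 0.28359333 0.13948073]
[(0.75, [0.4072, 0.2808, 0.0385])]
[(0.57, [0.4028, 0.2865, 0.0369])]
[]
pan top none
pan wrist fit [0.4033 0.2828] px [281.9 218.8] area 4050 4224 score 0.85
pan scene fit [0.4041 0.2851] px [254.4 293.7] area 543 577 score 0.63
integro [0.18   0.403  0.2835]
```

View pics/w3.png

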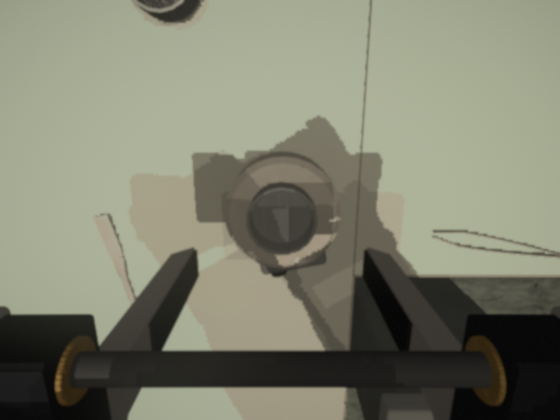

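The pan sits in the nest at about (282,219), level, and the fit gives (0.4033, 0.283). The next part is the fine sieve.

>>> carry_out --commands '[[0,[40,-21,-15],[0,0,0]],[0,[45,-23,-15],[0,0,0]],[0,[45,-23,-10],[0,0,0]],[0,[45,-23,0],[0,0,0]],[0,[4,0,0],[0,0,0]],[0,[0,0,0],[0,0,0]]]'

```text
time_s: 10.9
ee_pos: [0.5811, 0.3727, 0.1777]
eef_rot: [3.141, 0.001, -0.001]
force: [-0.8, -0.5, -0.2]
grip_width: 0.0941
grip_force: 0.0
```

Run:
```python
from h import *
d=ctrl.camera("wrist"); print(ctrl.get_obs()["ee_pos"],ctrl.get_obs()["qpos"])
print([(r["score"],r["at"]) for r in ctrl.place_of("sieve_fine","wrist")])
fit("sieve_fine",dict(wrist=d))
```

```text
[0.58082445 0.37273159 0.17837509] [5.17469847e-01 6.42260485e-01 1.08897919e+00 2.72980551e-05
 1.41092284e+00 2.08948934e+00]
[(0.83, [0.5845, 0.3724, -0.0018])]
sieve_fine wrist fit [0.5837 0.3736] px [278.9 194.1] area 2743 2805 score 0.81
```

>>> carry_out --commands '[[0,[2.5,-1.5,50],[0,0,0]],[0,[0,0,50],[0,0,0]],[0,[0,0,40],[0,0,0]],[0.1,[0,0,24],[0,0,0]],[0.3,[0,0,0],[0,0,0]],[0.6,[0,0,0],[0,0,0]],[0.6,[0,0,0],[0,0,0]],[0.6,[0,0,0],[0,0,0]],[0.6,[0,0,0],[0,0,0]],[0.6,[0,0,0],[0,0,0]]]'

```text
time_s: 12.35
ee_pos: [0.5846, 0.3749, 0.0161]
eef_rot: [-3.141, -0.002, -0.001]
force: [-1.5, -1.1, 7.4]
grip_width: 0.0561
grip_force: 20.0
```

>>> carry_out --commands '[[0.6,[0,0,-10],[0,0,0]],[0.6,[0,0,-10],[0,0,0]],[0.6,[0,0,-40],[0,0,0]],[0.6,[0,0,-50],[0,0,0]],[0.6,[0,0,-30],[0,0,0]],[0.6,[0,0,0],[0,0,0]],[0.6,[0,0,0],[0,0,0]]]'

```text
time_s: 13.22
ee_pos: [0.5836, 0.3743, 0.1531]
eef_rot: [3.141, 0.002, -0.001]
force: [0.1, -0.4, -1.2]
grip_width: 0.0561
grip_force: 20.0
```

Run:
```python
from h import *
d=ctrl.camera("wrist"); cv2.imwrite("pics/w4.png",d["img"]);e=ctrl.get_obs()["ee_pos"];print(e)
for dz in(.014,.016): fit("sieve_fine",dict(wrist=d),z=e[2]-dz,p0=e[:2])
```

```text
[0.58348548 0.3742562  0.15268661]
sieve_fine wrist fit [0.5843 0.3742] px [280.2 269.9] area 9555 10113 score 0.93
sieve_fine wrist fit [0.5833 0.3742] px [280.2 269.9] area 9555 9874 score 0.93
```

View pics/w4.png

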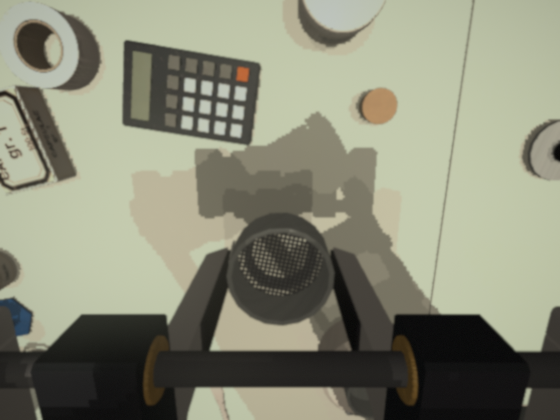

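The fine sieve is held level at (280,270) with its dense mesh visible. I'll carry it to the stack.

>>> carry_out --commands '[[0.6,[-40,20,0],[0,0,0]],[0.6,[-45,24,0],[0,0,0]],[0.6,[-45,24,0],[0,0,0]],[0.6,[-40,18,0],[0,0,0]],[0.6,[-11,5,0],[0,0,0]],[0.6,[0,0,20],[0,0,0]],[0.6,[0,0,40],[0,0,0]],[0.6,[0,0,0],[0,0,0]]]'

```text
time_s: 14.38
ee_pos: [0.402, 0.2832, 0.0922]
eef_rot: [3.139, 0.004, -0.001]
force: [-0.6, -0.2, -0.4]
grip_width: 0.0561
grip_force: 20.0
```

>>> carry_out --commands '[[0.6,[0.5,0,5],[0,0,0]],[0.6,[0,0,5],[0,0,0]],[0.6,[0,0,4],[0,0,0]],[0.6,[0,0,3],[0,0,0]],[0.6,[0,0,1],[0,0,0]],[0.6,[0,0,0],[0,0,0]]]'

```text
time_s: 15.12
ee_pos: [0.4034, 0.2838, 0.0765]
eef_rot: [-3.142, 0.0, -0.001]
force: [-0.4, 0.4, -1.1]
grip_width: 0.0564
grip_force: 20.0
```

>>> carry_out --commands '[[0.6,[0,0,1],[0,0,0]],[0.6,[0,0,1],[0,0,0]],[0.6,[0,0,0],[0,0,0]]]'

```text
time_s: 15.5
ee_pos: [0.4035, 0.2839, 0.075]
eef_rot: [-3.141, -0.0, -0.001]
force: [-3.4, -2.6, 6.7]
grip_width: 0.0562
grip_force: 20.0
```

>>> carry_out --commands '[[0.3,[0,0,0],[0,0,0]],[0.1,[0,0,0],[0,0,0]],[0,[0,0,0],[0,0,0]],[0,[0,0,0],[0,0,0]],[0,[0,0,-30],[0,0,0]],[0,[0,0,-50],[0,0,0]],[0,[0,0,-30],[0,0,0]],[0,[0,0,0],[0,0,0]],[0,[0,0,0],[0,0,0]]]'

```text
time_s: 16.62
ee_pos: [0.4031, 0.2836, 0.1834]
eef_rot: [3.141, 0.001, -0.001]
force: [0.4, 0.4, -1.3]
grip_width: 0.0939
grip_force: 0.0
```

Run:
```python
from h import *
d=ctrl.camera("wrist"); print(ctrl.get_obs()["ee_pos"]); d2=ctrl.camera("scene")
cv2.imwrite("pics/s5.png",np.hstack([cv2.resize(d["img"][100:310,180:380],None,fx=2,fy=2)[:400],cv2.resize(d2["img"][230:350,200:320],(400,400),interpolation=2)]))
for c in("wrist","scene"): print([(r["score"],r["at"]) for r in ctrl.place_of("sieve_fine",c)])
fit("sieve_fine",dict(wrist=d,scene=d2),z=.059,p0=[.403,.283])
```

```text
[0.40298341 0.28354276 0.18320294]
[(0.63, [0.4067, 0.2854, 0.0596])]
[(0.91, [0.4062, 0.286, 0.0564])]
sieve_fine wrist fit [0.4029 0.2835] px [279.9 212.3] area 3826 3912 score 0.82
sieve_fine scene fit [0.4048 0.284 ] px [253.9 286.2] area 635 642 score 0.81
```

View pics/s5.png

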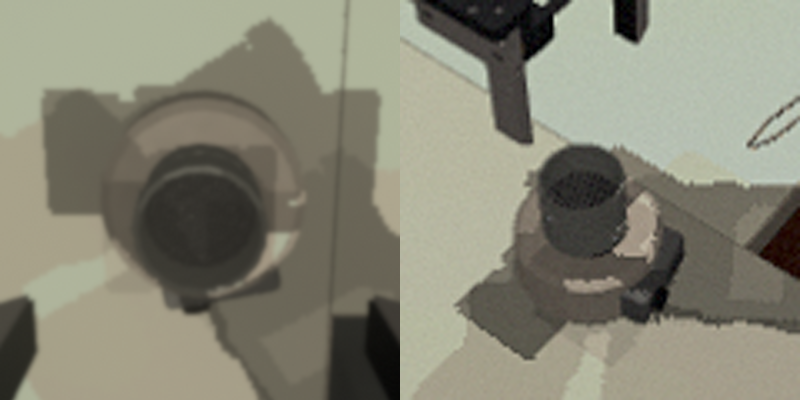

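The sieve is seated level on the pan (crop pixel (200,225), and the scene view agrees). The next part is the coarse sieve.

>>> carry_out --commands '[[0,[0,55,-10],[0,0,0]],[0,[0,60,0],[0,0,0]],[0,[0,60,0],[0,0,0]],[0,[0,60,0],[0,0,0]],[0,[0,60,0],[0,0,0]],[0,[0,60,0],[0,0,0]],[0,[0,60,0],[0,0,0]],[0,[0,60,0],[0,0,0]],[0,[-2,60,0],[0,0,0]],[0,[-3,59,0],[0,0,0]]]'

```text
time_s: 18.18
ee_pos: [0.3973, -0.3123, 0.1943]
eef_rot: [-3.142, 0.0, -0.001]
force: [0.2, 0.9, -0.4]
grip_width: 0.0937
grip_force: 0.0
```

>>> carry_out --commands '[[0,[0,0,0],[0,0,0]],[0,[0,0,0],[0,0,0]]]'

```text
time_s: 18.42
ee_pos: [0.3976, -0.3098, 0.1941]
eef_rot: [-3.141, 0.001, -0.002]
force: [0.6, 0.5, -0.5]
grip_width: 0.094
grip_force: 0.0
```

Run:
```python
from h import *
d=ctrl.camera("wrist"); print(ctrl.get_obs()["ee_pos"],ctrl.get_obs()["eef_rot"])
cv2.imwrite("pics/w6.png",d["img"])
print([(r["score"],r["at"]) for r in ctrl.place_of("sieve_coarse","wrist")])
fit("sieve_coarse",dict(wrist=d))
```

```text
[ 0.39776595 -0.30931452  0.19427399] [-3.14114250e+00  3.01704060e-04 -5.35025557e-04]
[(0.76, [0.3998, -0.3091, 0.0002])]
sieve_coarse wrist fit [ 0.3947 -0.3122] px [282.4 197.7] area 2334 2800 score 0.67
```

View pics/w6.png

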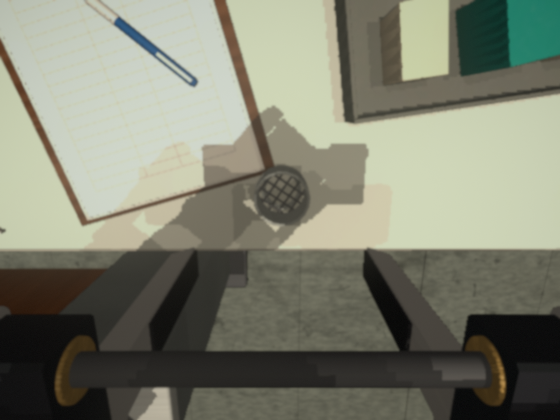

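The coarse sieve is at (282,195) with its open mesh visible, beside the clipboard corner (270,168). The fingertips will stay above the clipboard at 24 mm, so I'll grip there.

>>> carry_out --commands '[[0,[0,1,50],[0,0,0]],[0,[0,0,50],[0,0,0]],[0,[0,0,45],[0,0,0]],[0.1,[0,0,25],[0,0,0]],[0.3,[0,0,0],[0,0,0]],[0.6,[0,0,0],[0,0,0]],[0.6,[0,0,0],[0,0,0]],[0.6,[0,0,0],[0,0,0]],[0.6,[0,0,0],[0,0,0]],[0.6,[0,0,0],[0,0,0]]]'

```text
time_s: 19.88
ee_pos: [0.3983, -0.3115, 0.0256]
eef_rot: [3.14, -0.001, -0.001]
force: [-0.5, 1.8, 7.4]
grip_width: 0.0547
grip_force: 19.9
```

>>> carry_out --commands '[[0.6,[0,0,-10],[0,0,0]],[0.6,[0,0,-40],[0,0,0]],[0.6,[0,0,-55],[0,0,0]],[0.6,[0,0,-55],[0,0,0]],[0.6,[0,0,0],[0,0,0]],[0.6,[0,0,0],[0,0,0]]]'

```text
time_s: 20.62
ee_pos: [0.3973, -0.3109, 0.1839]
eef_rot: [-3.141, 0.001, -0.001]
force: [-0.1, 0.2, -1.7]
grip_width: 0.0549
grip_force: 19.9
```

Run:
```python
from h import *
d=ctrl.camera("wrist"); cv2.imwrite("pics/w7.png",d["img"]);e=ctrl.get_obs()["ee_pos"];print(e)
fit("sieve_coarse",dict(wrist=d),z=e[2]-.024,p0=e[:2])
```

```text
[ 0.39720739 -0.31076967  0.18330728]
sieve_coarse wrist fit [ 0.3959 -0.3111] px [280.3 272.8] area 9209 10738 score 0.91
```

View pics/w7.png

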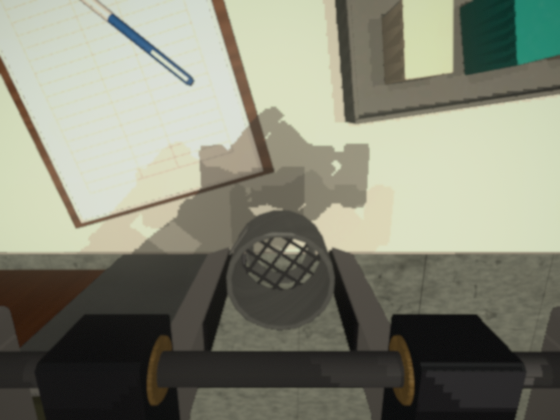

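Run:
```python
from h import *
d=ctrl.camera("wrist"); e=ctrl.get_obs()["ee_pos"]
r=ctrl.outline_of("sieve_coarse","wrist")[0]["region"].astype(np.uint8)
h=cv2.convexHull(np.vstack(cv2.findContours(r,0,1)[0])); M=cv2.moments(h); uv=np.array([M["m10"],M["m01"]])/M["m00"]
print("hull",uv,M["m00"],"rows",h[:,0,1].min(),h[:,0,1].max(),"cols",h[:,0,0].min(),h[:,0,0].max())
for dx in(-.004,-.002,0,.002,.004):
    uvr=proj(d,np.c_[e[0]+dx+.028*np.cos(A),e[1]+.028*np.sin(A),e[2]-.0245+.048+0*A])
    print(dx,mom(d,"sieve_coarse",[e[0]+dx,e[1],e[2]-.0245]),uvr.min(0),uvr.max(0))
```

```text
Traceback (most recent call last):
IndexError: list index out of range
```

Run:
```python
from h import *
d=ctrl.camera("wrist"); e=ctrl.get_obs()["ee_pos"]
o=ctrl.outline_of("sieve_coarse","wrist")
if o:
    r=o[0]["region"].astype(np.uint8)
    h=cv2.convexHull(np.vstack(cv2.findContours(r,0,1)[0])); M=cv2.moments(h); uv=np.array([M["m10"],M["m01"]])/M["m00"]
    print("hull",uv,M["m00"],"rows",h[:,0,1].min(),h[:,0,1].max(),"cols",h[:,0,0].min(),h[:,0,0].max())
for dx in(-.004,-.002,0,.002,.004):
    uvr=proj(d,np.c_[e[0]+dx+.028*np.cos(A),e[1]+.028*np.sin(A),e[2]-.0245+.048+0*A])
    print(dx,mom(d,"sieve_coarse",[e[0]+dx,e[1],e[2]-.0245]),uvr.min(0),uvr.max(0))
```

```text
hull [280.20034349 271.47602845] 10286.5 rows 210 331 cols 227 335
-0.004 (array([280.02312265, 277.00862936]), 10753.625) [224.37683904 237.51016493] [335.73081149 337.14416996]
-0.002 (array([280.01381503, 273.75335995]), 10780.125) [224.18932917 233.59364677] [335.91178279 333.88299928]
0 (array([280.01377447, 270.46792412]), 10799.953125) [224.00046576 229.64979135] [336.09406448 330.60156803]
0.002 (array([280.00721202, 267.17004815]), 10824.484375) [223.81023305 225.67828376] [336.27767187 327.29967116]
0.004 (array([279.99031826, 263.84119425]), 10854.234375) [223.61861502 221.67880386] [336.4626205  323.97710066]
```

The coarse sieve is held level, and the hull fit puts it within 1 mm of the grip centre. I'll carry it to the stack.

>>> carry_out --commands '[[0.6,[0,-44,0],[0,0,0]],[0.6,[0,-60,0],[0,0,0]],[0.6,[0,-60,0],[0,0,0]],[0.6,[0,-60,0],[0,0,0]],[0.6,[0,-60,0],[0,0,0]],[0.6,[0,-60,0],[0,0,0]],[0.6,[0,-60,0],[0,0,0]],[0.6,[2,-60,0],[0,0,0]],[0.6,[2,-60,0],[0,0,0]],[0.6,[2,-50,0],[0,0,0]]]'

```text
time_s: 22.18
ee_pos: [0.4039, 0.265, 0.1842]
eef_rot: [3.141, 0.0, -0.0]
force: [1.7, 0.2, -1.2]
grip_width: 0.0546
grip_force: 19.9
```

>>> carry_out --commands '[[0.6,[0,-20,0],[0,0,0]],[0.6,[0,0,0],[0,0,0]],[0.6,[0,0,0],[0,0,0]]]'

```text
time_s: 22.55
ee_pos: [0.4045, 0.2817, 0.1843]
eef_rot: [3.141, 0.0, -0.002]
force: [-0.2, -0.1, -1.0]
grip_width: 0.0544
grip_force: 19.9
```

>>> carry_out --commands '[[0.6,[-0.5,-1.5,30],[0,0,0]],[0.6,[0,0,28],[0,0,0]],[0.6,[0,0,5],[0,0,0]],[0.6,[0,0,4],[0,0,0]],[0.6,[0,0,3],[0,0,0]],[0.6,[0,0,0],[0,0,0]]]'

```text
time_s: 23.3
ee_pos: [0.4041, 0.2843, 0.1149]
eef_rot: [-3.141, -0.001, -0.001]
force: [-0.2, -0.0, -1.1]
grip_width: 0.0547
grip_force: 19.9
```

>>> carry_out --commands '[[0.6,[0,0,1],[0,0,0]],[0.6,[0,0,1],[0,0,0]],[0.6,[0,0,1],[0,0,0]],[0.6,[0,0,0],[0,0,0]]]'

```text
time_s: 23.8
ee_pos: [0.4042, 0.2844, 0.1125]
eef_rot: [-3.141, -0.001, -0.001]
force: [-3.7, -3.1, 11.4]
grip_width: 0.0549
grip_force: 19.9
```

>>> carry_out --commands '[[0.3,[0,0,0],[0,0,0]],[0.1,[0,0,0],[0,0,0]],[0,[0,0,0],[0,0,0]],[0,[0,0,0],[0,0,0]],[0,[0,0,-30],[0,0,0]],[0,[0,0,-50],[0,0,0]],[0,[0,0,-20],[0,0,0]],[0,[0,0,0],[0,0,0]],[0,[0,0,0],[0,0,0]]]'

```text
time_s: 24.92
ee_pos: [0.4036, 0.2841, 0.2102]
eef_rot: [3.141, 0.001, -0.001]
force: [-0.2, 0.5, -0.5]
grip_width: 0.0943
grip_force: 0.0
```

Run:
```python
from h import *
d=ctrl.camera("wrist"); print(ctrl.get_obs()["ee_pos"]); d2=ctrl.camera("scene")
cv2.imwrite("pics/s8.png",np.hstack([cv2.resize(d["img"][100:310,180:380],None,fx=2,fy=2)[:400],cv2.resize(d2["img"][230:350,200:320],(400,400),interpolation=2)]))
for c in("wrist","scene"): print([(r["score"],r["at"]) for r in ctrl.place_of("sieve_coarse",c)])
fit("sieve_coarse",dict(wrist=d,scene=d2),z=.087,p0=[.403,.283])
integro(d,.135,.025,(.404,.284))
```

```text
[0.40352174 0.28405972 0.21008839]
[(0.83, [0.4029, 0.2834, 0.0885])]
[(0.71, [0.4032, 0.2795, 0.0031])]
sieve_coarse wrist fit [0.4012 0.2841] px [279.8 218.4] area 3692 4431 score 0.91
sieve_coarse scene fit [0.4036 0.2856] px [253.1 277. ] area 756 775 score 0.65
integro [0.3404 0.402  0.2845]
```

View pics/s8.png

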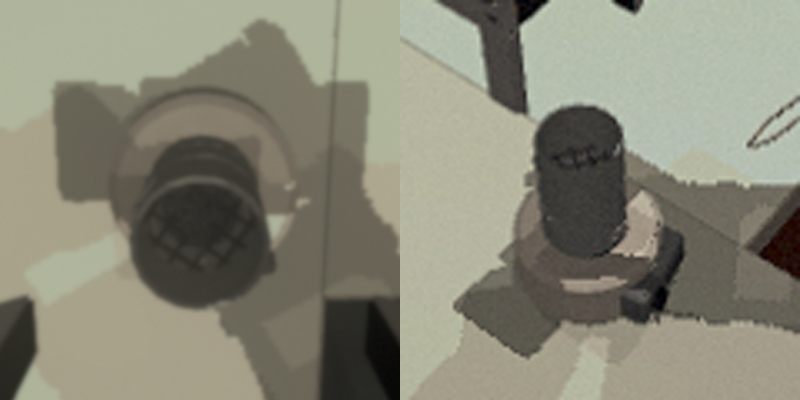

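The coarse sieve is seated upright, with the mesh at crop pixel (205,235). Now the lid.

>>> carry_out --commands '[[0,[44,33,0],[0,0,0]],[0,[45,34,0],[0,0,0]],[0,[45,33,0],[0,0,0]],[0,[45,33,0],[0,0,0]],[0,[45,33,0],[0,0,0]],[0,[0,0,0],[0,0,0]],[0,[0,0,0],[0,0,0]]]'

```text
time_s: 26.1
ee_pos: [0.6273, 0.1183, 0.2109]
eef_rot: [-3.142, 0.001, -0.001]
force: [-0.6, 0.1, 0.4]
grip_width: 0.0937
grip_force: 0.0
```

Run:
```python
from h import *
d=ctrl.camera("wrist"); print(ctrl.get_obs()["ee_pos"],ctrl.get_obs()["eef_rot"])
cv2.imwrite("pics/w9.png",d["img"])
print([(r["score"],r["at"]) for r in ctrl.place_of("lid","wrist")])
fit("lid",dict(wrist=d))
g=d["img"]
circ(d,g,(280,190),30,.035,.010,60,[.628,.118]) if g[190,280].mean()<60 else print(g[190,280])
```

```text
[0.62712947 0.11871947 0.21137819] [-3.14150304e+00  3.54416316e-04 -5.27550601e-04]
[(0.68, [0.629, 0.1143, 0.001])]
lid wrist fit [0.6292 0.115 ] px [282.8 184.4] area 1892 1966 score 0.94
ellipse [282.4 187.8] [18.9 21.2]
centre [0.6311 0.1156] model axes [18.6 19. ]
```

View pics/w9.png

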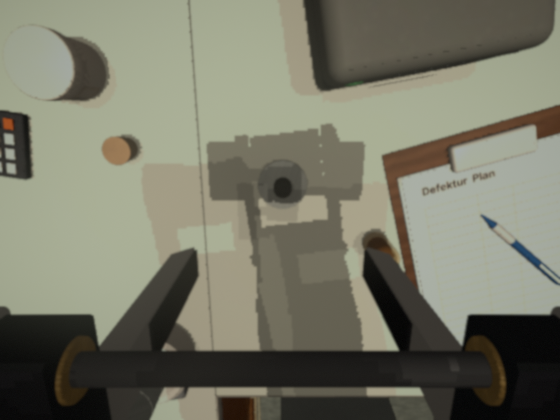

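The lid is at (282,186) with its knob at (283,188), and the dark box at the top right is well clear. I'll go down with the fingers half closed.

>>> carry_out --commands '[[0.4,[2,2,40],[0,0,0]],[0.4,[0,0,50],[0,0,0]],[0.4,[0,0,50],[0,0,0]],[0.4,[0,0,35],[0,0,0]],[0.6,[0,0,20],[0,0,0]],[1,[0,0,0],[0,0,0]],[1,[0,0,0],[0,0,0]],[1,[0,0,0],[0,0,0]],[1,[0,0,0],[0,0,0]],[1,[0,0,0],[0,0,0]]]'

```text
time_s: 27.55
ee_pos: [0.6304, 0.1161, 0.0178]
eef_rot: [-3.141, -0.002, -0.001]
force: [-0.6, -0.1, 7.3]
grip_width: 0.0193
grip_force: 20.0
```

>>> carry_out --commands '[[1,[0,0,0],[0,0,0]],[1,[0,0,0],[0,0,0]]]'

```text
time_s: 27.8
ee_pos: [0.6304, 0.1161, 0.0178]
eef_rot: [-3.141, -0.002, -0.001]
force: [-1.6, -0.1, 6.9]
grip_width: 0.0194
grip_force: 20.0
```

>>> carry_out --commands '[[1,[0,0,-10],[0,0,0]],[1,[0,0,-40],[0,0,0]],[1,[0,0,-55],[0,0,0]],[1,[0,0,-55],[0,0,0]],[1,[0,0,-20],[0,0,0]],[1,[0,0,0],[0,0,0]],[1,[0,0,0],[0,0,0]]]'

```text
time_s: 28.68
ee_pos: [0.6292, 0.116, 0.1951]
eef_rot: [3.141, 0.002, -0.001]
force: [-0.3, 1.2, -1.8]
grip_width: 0.0195
grip_force: 20.0
```

Run:
```python
from h import *
d=ctrl.camera("wrist"); e=ctrl.get_obs()["ee_pos"];print(e)
cv2.imwrite("pics/w10.png",d["img"])
for dz in(.016,.0175): fit("lid",dict(wrist=d),z=e[2]-dz,p0=e[:2])
```

```text
[0.62915752 0.11596626 0.19483725]
lid wrist fit [0.6332 0.1156] px [280.5 250.6] area 4703 7161 score 0.87
lid wrist fit [0.6325 0.1156] px [280.5 250.6] area 4703 7046 score 0.87
```

View pics/w10.png

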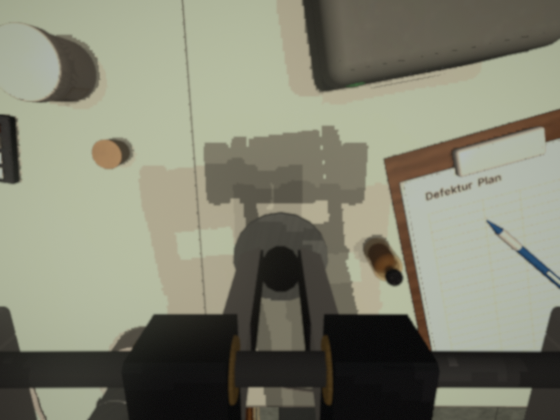

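The lid is held level by its knob at (280,268), and the bottle stands at (385,262). I'll check the grip offset from the disc's visible upper arc.

Run:
```python
from h import *
d=ctrl.camera("wrist"); e=ctrl.get_obs()["ee_pos"]
r=ctrl.outline_of("lid","wrist")[0]["region"]
v,u=np.nonzero(r); print("top row",v.min(),"cols",u.min(),u.max())
for dx in(-.002,0,.002,.004):
    b=[proj(d,np.c_[e[0]+dx+R*np.cos(A),e[1]+R*np.sin(A),e[2]-.0165+z+0*A]) for R,z in((.028,.013),(.028,.008),(.01,.035))]
    print(dx,"disc top",min(b[0][:,1].min(),b[1][:,1].min()).round(1),"cols",b[0][:,0].min().round(1),b[0][:,0].max().round(1),"knob rows",b[2][:,1].min().round(1),b[2][:,1].max().round(1))
g=cv2.cvtColor(d["img"],cv2.COLOR_BGR2GRAY); print(g[205:225:1,281]); print(g[240:300:2,281])
```

```text
top row 212 cols 234 326
-0.002 disc top 214.0 cols 231.4 328.5 knob rows 263.6 298.5
0 disc top 210.7 cols 231.3 328.6 knob rows 259.9 295.1
0.002 disc top 207.3 cols 231.1 328.8 knob rows 256.3 291.7
0.004 disc top 203.8 cols 231.0 328.9 knob rows 252.6 288.2
[149 150 151 150 149 143 124  94  77  79  83  83  83  83  82  81  77  74
  72  71]
[67 67 65 42 24 24 23 24 22 22 23 22 21 22 21 22 21 20 21 19 19 19 19 18
 18 24 53 63 64 65]
```

>>> carry_out --commands '[[1,[-40,-30,0],[0,0,0]],[1,[-45,-33,0],[0,0,0]],[1,[-45,-33,0],[0,0,0]],[1,[-45,-33,0],[0,0,0]],[1,[-40,-30,0],[0,0,0]],[1,[-11,-9,0],[0,0,0]],[1,[0,0,0],[0,0,0]],[1,[0,0,30],[0,0,0]],[1,[0,0,0],[0,0,0]],[1,[0,0,0],[0,0,0]]]'

```text
time_s: 30.18
ee_pos: [0.4048, 0.2839, 0.1672]
eef_rot: [-3.141, -0.0, -0.002]
force: [-0.5, 0.6, -0.7]
grip_width: 0.0195
grip_force: 20.0
```

>>> carry_out --commands '[[1,[-1,0,8],[0,0,0]],[1,[0,0,5],[0,0,0]],[1,[0,0,4],[0,0,0]],[1,[0,0,3],[0,0,0]],[1,[0,0,0],[0,0,0]]]'

```text
time_s: 30.8
ee_pos: [0.4029, 0.2843, 0.1463]
eef_rot: [3.141, 0.0, -0.001]
force: [-0.3, 0.3, -1.4]
grip_width: 0.0194
grip_force: 20.0
```

>>> carry_out --commands '[[1,[0,0,1],[0,0,0]],[1,[0,0,1],[0,0,0]],[1,[0,0,1],[0,0,0]],[1,[0,0,0],[0,0,0]]]'

```text
time_s: 31.3
ee_pos: [0.4034, 0.2846, 0.1447]
eef_rot: [-3.141, -0.002, -0.001]
force: [-2.3, -1.0, 11.2]
grip_width: 0.0194
grip_force: 20.0
```

>>> carry_out --commands '[[0.8,[0,0,0],[0,0,0]],[0.6,[0,0,0],[0,0,0]],[0.4,[0,0,0],[0,0,0]],[0.4,[0,0,0],[0,0,0]],[0.4,[0,0,-20],[0,0,0]],[0.4,[0,0,-40],[0,0,0]],[0.4,[0,40,-30],[0,0,0]],[0.4,[0,60,0],[0,0,0]],[0.4,[0,60,0],[0,0,0]],[0.4,[0,0,0],[0,0,0]]]'

```text
time_s: 32.55
ee_pos: [0.4028, 0.1215, 0.2337]
eef_rot: [3.141, -0.001, -0.006]
force: [0.2, 0.5, 0.5]
grip_width: 0.0561
grip_force: 0.0
```

Run:
```python
from h import *
d=ctrl.camera("wrist"); d2=ctrl.camera("scene"); d3=ctrl.camera("top"); print(ctrl.get_obs()["ee_pos"],ctrl.get_obs()["grip_width"])
cv2.imwrite("pics/s11.png",np.hstack([cv2.resize(d["img"][100:380,0:280],(400,400)),cv2.resize(d2["img"][230:350,200:320],(400,400),interpolation=2)]))
for c in("wrist","scene","top"):
  for t in ("lid","dropper_bottle"): print(c,t,[(round(r["score"],2),np.round(r["at"],4)) for r in ctrl.place_of(t,c)])
fit("lid",dict(scene=d2,top=d3),z=.127,p0=[.403,.284])
```

```text
[0.40280341 0.12479818 0.23345478] 0.05602116292764469
wrist lid [(0.77, array([0.4024, 0.284 , 0.1288]))]
wrist dropper_bottle []
scene lid [(0.75, array([0.4013, 0.2832, 0.1223])), (0.55, array([0.404 , 0.2848, 0.0587]))]
scene dropper_bottle [(0.59, array([ 0.5564, -0.0012,  0.0011])), (0.35, array([0.4041, 0.283 , 0.0011]))]
top lid [(0.73, array([0.4011, 0.2834, 0.1264]))]
top dropper_bottle [(0.58, array([ 5.539e-01,  3.000e-04, -1.200e-03]))]
lid scene fit [0.4027 0.2867] px [252.6 270.8] area 385 508 score 0.9
lid top fit [0.4002 0.286 ] px [185.7 244.3] area 318 330 score 0.85
```

View pics/s11.png

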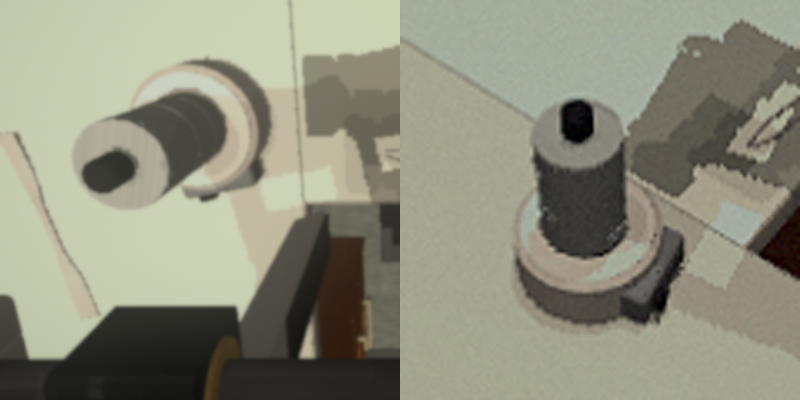

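The stack is straight. The lid sits flush with its knob up (right crop, (578,120)), and the bottle still stands at (0.554, 0.000). I'm handing in.

```bash
python3 -c "
from station import ctrl
print(ctrl.hand_in())"
```

```text
the job is handed in; nothing more can be done
None
```

The job is handed in: pan, fine sieve, coarse sieve and lid (knob up) were stacked in that order on the shaker, and the last pictures show the stack straight and level with the dropper bottle where it stood; it took about 33 s, and the hand-in gave no verdict.

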